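Draw the hairbrush out from under the crate's panel

TASK

The hairbrush has slipped under the hardboard panel on the crate and lies flat beneath the panel's square cut-out, which is too small for it to come out level. Grip it through the cut-out, tilt it and draw it out slantwise, one end first, without forcing it against the panel and without disturbing the things lying on the panel. Finish with the gripper still holding the brush, at rest above the crate, with the whole brush at least 5 cm higher than the panel.

Things in the scene. Friction and masses are not known exactly. Their poses are not given: they have to be found in the camera images.
- cutout (a point): Centre of the square cut-out, 150 x 150 mm, in the middle of the hardboard panel, at the panel's upper face (79 mm above the work surface). z is up, x and y run parallel to the cut-out's sides. The space under the panel is 48 mm high; its floor, on which the brush lies, is 52 mm below this point.
- brush_mid (a point): Middle of the loose yellow plastic hairbrush (230 mm long, 50 to 100 g), half-way up its handle, 9 mm above its flat underside. x points along the brush to the handle's end, z out of the bristle side (up at the start). At the start it lies flat, this point within 20 mm of the cut-out's centre, both ends hidden under the panel, the handle pointing away from the robot or sideways.
- brush_handle_end (a point): Handle end of the brush, on its underside: 115 mm from the brush's middle along x and 9 mm lower. Axes as the brush.
- brush_head_end (a point): Head end of the brush, on its underside: 115 mm from the brush's middle against x and 9 mm lower. Axes as the brush.
- brush: The hairbrush; origin under its middle, on the underside, axes as brush_mid. Handle: a bar 20 mm wide, 18 mm high, from x = -5 to 115 mm. Neck 30 mm wide, 12 mm high, from x = -5 to -35 mm. Head 42 mm wide, 12 mm thick, from x = -35 to -115 mm; its bristles, x = -45 to -107 mm, reach 22 mm above the underside.
- panel: The fixed hardboard panel, 400 x 400 x 4 mm, origin at the centre of its underside, directly below the cut-out's centre.
- crate: The fixed black plastic crate under the panel, 380 x 380 mm, 75 mm high, origin under its centre on the work surface, turned up to 0.3 rad. Inside, a fixed carton forms the floor on which the brush lies, 27 mm above the work surface; the hollow under the panel is open for at least 174 mm to each side (x and y) of the cut-out's centre.
- jar: Bystander: white round plastic jar with screw lid, 54 mm wide, 76 mm high, standing on a corner of the panel nearer the robot. Origin at its foot.
- tin: Bystander: flat round aluminium tin, 54 mm wide, 19 mm high, on the other corner of the panel nearer the robot. Origin at its foot.
- bracelet: Bystander: steel bracelet ring, 66 mm across, 9 mm high, lying on a far corner of the panel. Origin at the centre of its underside.
Not all that is in view belongs to the job. Leave any blue or grey look-alike of the brush alone.

How it is judged:
By the outcome, as a careful person would: the job done as asked, in the order asked, and still so for the second after the job is handed in, while the arm keeps its last pose, push and grip.
It also fails if it takes over 42 s, if anything falls off the work surface, if the arm or the gripper's body presses on something with over 40 N, if the wrist force passes 120 N, or if a joint passes its speed limit or range.

ROBOT

A 7-joint arm with a two-finger parallel gripper is mounted at the origin on the work surface. World frame = base frame: x ahead of the robot, y to its left, z up, the work surface at z = 0. Lengths are in mm, angles in rad, forces in N, time in s.
With the tool pointing down it reaches from about 400 to 875 mm from the base axis. Payload 4.4 kg.
Tool frame: the origin (TCP) lies at the very end of the fingers, on their centre line; the grasp point (between the pads) lies 19 mm behind it (ctrl.grip_depth is the distance from the TCP to the grasp point, in mm); z points along the fingers, x is the direction in which the jaws open and shut, and the axes are right-handed (so a half turn about z gives the same grasp; the last joint's range is limited). The gripper opens to 85 mm and grips with 20 to 120 N. Pads are 22 mm wide; open, the fingers measure 114 mm over their backs; the gripper's body (76 mm by 85 mm) begins 54 mm behind the grasp point. The pads swing forward as they close: fully open they stand 13 mm farther back than shut.
Start: joints at [1.168, 0.628, 0.038, 1.517, -0.027, 0.996, -0.02], TCP at [214.834, -613.486, 193.713] pointing down, gripper open.
Joint ranges: [-3.06, 3.06], [-0.37, 2.12], [-1.25, 1.32], [0.18, 2.47], [-1.1, 4.24], [0.23, 1.98], [-2.94, 2.94]. Speed limits (rad/s): [2.57, 2.57, 3.14, 3.14, 3.14, 3.14, 3.14].

INTERFACE

Orientations are given as [roll, pitch, yaw] about the fixed x, y, z axes, in that order (R = Rz(yaw) Ry(pitch) Rx(roll)).
In Python, from cell import ctrl gives the robot as it stands.
- The arm moves only by the shell command python3 -m creep 'ROWS'. ROWS is JSON, a list of rows, each an object with "hand": the opening, from 0 (shut) to 1 (fully open); "travel": the shift along the tool's x, y, z in cm, a list of three; "angular": the turn, a rotation vector about the tool's x, y, z in degrees, a list of three. In form: [{"hand": hand, "travel": [tx, ty, tz], "angular": [rx, ry, rz]}, ...]. A call has 1 to 20 rows; each row is the pose to reach, as a shift and turn from the pose measured when the call began, along the tool's axes at that moment; what a row does not reach only later rows make up. A row lasts 1/10 s, in which the tool goes at most 50 mm and 8.59 degrees, less where a joint would pass 70% of its speed; a pose out of reach is approached as far as the arm can. A call with a gripper value outside its range is refused whole. The fingers move at their own pace and stop on an object; the grip force is fixed at half the most. Time passes only in rows, so rows that repeat a pose let the fingers close. It gives the time, the measured TCP pose, the force and the opening at its end, in the units of the state.
- ctrl.read_state(): the state, without advancing time (a new reading comes with each control period).
- ctrl.get_image(name): name is "side" or "top" or "wrist"; returns a dict with "frame" (480x640x3 uint8, red, green, blue), "fx", "fy", "cx", "cy" (pixels), "origin" and "orientation" of the camera in the world. Camera axes: x right, y down, z forward; pixel columns grow to the right and rows downward; lengths in mm; the calibration is good to about 2 mm. A picture is of the moment at which its call begins. There is no depth.
- ctrl.finish_job(): hands the job in, once; it reports no verdict.
Trained networks look in the newest picture that a camera, given by its name, has taken for a name from the list of things; names that differ only in an ending like _2 or _b are one class to them, and where a whole thing is asked for, a point or a joint stands for the part that bears it (a point fixed in the world has none). Each returns a list of dicts, best first, with "confidence" (0 to 1); they miss things now and then, are a little off and sometimes report something else, mostly with a low value. They report only what shows in the picture. A call takes as long as a camera call. They do not tell look-alikes from the thing itself.
- ctrl.regions_of(camera, thing): "region" (480x640 bool, what is visible of it).
- ctrl.spot_point(camera, thing): "at" ([x, y, z] in mm, in world coordinates, good to about 4 mm: a listed point, or the origin of a listed thing).
The state is a dict: "clock": time; "qpos": joint angles; "qd": joint speeds; "tau": joint torques, N m; "eef_pos": TCP position; "tool_rot": TCP orientation; "force": force on the tool from outside, world axes, zero at the start; "torque": the same for the moment, N m; "width": finger opening in mm.
Only numpy, scipy, OpenCV 4.12 (cv2) and the standard library are available. Lean on these libraries where they do the work, as an engineer would, in place of code of your own. Each camera call takes 0.05 s, during which the arm holds its last target. There are 200 camera calls.

## Working session

There is one attempt and no reset: what is moved stays moved. The work goes in short steps, Python scripts to look and compute and a shell command to move; the robot and the scene stay as the last step left them, time stands still between calls to the robot, and variables do not carry over. Pictures are saved under pics/ and viewed, about 8 in all and at most 12, crops included, and the job is handed in when it is done.

```bash
ls; mkdir -p pics; python3 - <<'E'
from cell import ctrl
import cv2,numpy as np
s=ctrl.read_state();print(s['clock'],s['eef_pos'],s['tool_rot'],s['width'],ctrl.grip_depth)
for c in ['top','side']:
    im=ctrl.get_image(c);cv2.imwrite(f'pics/{c}0.png',im['frame'][:,:,::-1]);print(c,im['fx'],im['fy'],im['cx'],im['cy'],im['origin'],im['orientation'])
    for t in ['cutout','brush_mid','brush_handle_end','brush_head_end','brush','panel','crate','jar','tin','bracelet']:
        print(t,[(np.round(d['at']).tolist(),round(d['confidence'],2)) for d in ctrl.spot_point(c,t)][:3])
E
```

```text
pics
0.0 [ 214.6193164  -612.82839581  192.79375224] [ 3.14154834e+00  1.87415581e-03 -1.23397396e+00] 85.8277403231645 18.700000000000003
top 441.58783503973535 441.58783503973535 317.53319038734367 239.7328898831518 [366.98022849 -79.1098296  988.02647355] [-2.91331813e+00  3.64064602e-04 -1.67236983e+00]
cutout []
brush_mid [([605.0, -85.0, 41.0], 0.93), ([589.0, 282.0, 8.0], 0.76)]
brush_handle_end [([764.0, -376.0, 3.0], 0.68)]
brush_head_end [([558.0, -184.0, 28.0], 0.92), ([500.0, 357.0, 3.0], 0.81), ([613.0, -558.0, 0.0], 0.8)]
brush [([685.0, -464.0, 4.0], 0.81), ([606.0, -77.0, 28.0], 0.78), ([581.0, 287.0, -0.0], 0.59)]
panel []
crate [([603.0, -85.0, -3.0], 0.84)]
jar [([450.0, -232.0, 81.0], 0.85)]
tin [([445.0, 52.0, 78.0], 0.8)]
bracelet [([747.0, -233.0, 79.0], 0.57)]
side 536.7987255183255 536.7987255183255 312.2358802544948 242.610835116524 [392.54489253 694.35806336 630.09975513] [-2.16371144 -0.02028636 -2.90820992]
cutout []
brush_mid [([608.0, -79.0, 37.0], 0.7), ([686.0, -469.0, 3.0], 0.7), ([586.0, 283.0, 10.0], 0.58)]
brush_handle_end [([666.0, 200.0, -1.0], 0.65), ([758.0, -382.0, 2.0], 0.58)]
brush_head_end [([557.0, -186.0, 32.0], 0.84), ([615.0, -555.0, 1.0], 0.64)]
brush [([581.0, 278.0, 2.0], 0.91), ([608.0, -81.0, 26.0], 0.71), ([684.0, -468.0, -1.0], 0.6)]
panel []
crate [([595.0, -86.0, -1.0], 0.69)]
jar [([452.0, -233.0, 80.0], 0.96)]
tin [([451.0, 49.0, 79.0], 0.66)]
bracelet [([749.0, -235.0, 80.0], 0.81)]
```

View pics/top0.png

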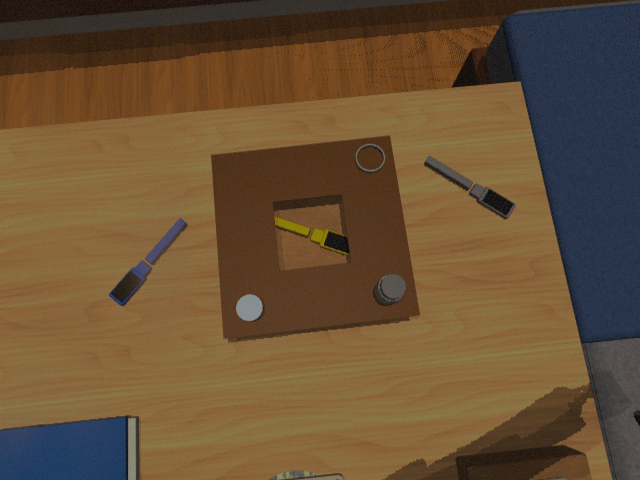

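View pics/side0.png

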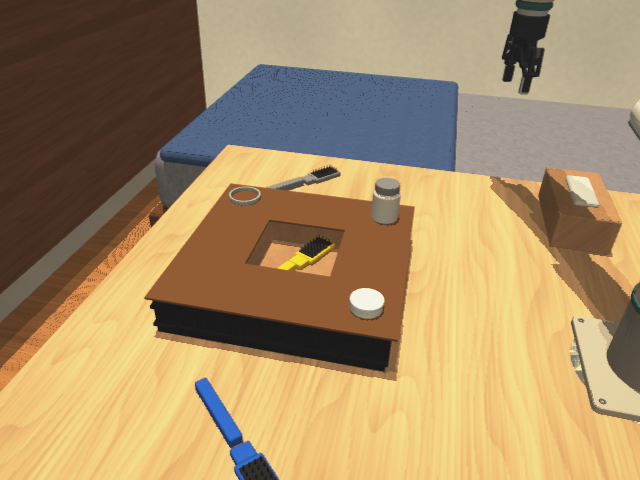

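The top view shows the yellow brush in the cut-out, handle to upper left (275,222) and head to the lower right (350,247). Blue and grey look-alikes lie on the table. The side view agrees: the jar and tin are near the robot and the bracelet is far. Next I refine the brush axis and cut-out geometry.

```bash
cat > h.py <<'E'
import numpy as np,cv2
from scipy.spatial.transform import Rotation as R
from cell import ctrl
def ray(im,px,z):
    px=np.atleast_2d(px).astype(float);d=np.c_[(px[:,0]-im['cx'])/im['fx'],(px[:,1]-im['cy'])/im['fy'],np.ones(len(px))]@R.from_euler('xyz',im['orientation']).as_matrix().T
    o=np.array(im['origin']);return o+d*((z-o[2])/d[:,2])[:,None]
def proj(im,P):
    c=(np.atleast_2d(P)-im['origin'])@R.from_euler('xyz',im['orientation']).as_matrix()
    return np.c_[c[:,0]/c[:,2]*im['fx']+im['cx'],c[:,1]/c[:,2]*im['fy']+im['cy']]
def yellow(im):
    h=cv2.cvtColor(im['frame'],cv2.COLOR_RGB2HSV);m=cv2.inRange(h,(23,200,90),(33,255,255))
    n,l,s,_=cv2.connectedComponentsWithStats(m);k=1+np.argmax(s[1:,4]);return m
def goal(P,tcp_rot):   # print delta in tool axes
    s=ctrl.read_state();Rt=R.from_euler('xyz',s['tool_rot']);Rg=tcp_rot
    return np.round(Rt.inv().apply(np.array(P)-s['eef_pos'])/10,2),np.round(np.degrees((Rt.inv()*Rg).as_rotvec()),1)
E
python3 - <<'E'
from h import *
for c,corn in [('top',[(274,201),(341,195),(348,263),(281,270)]),('side',[(269,221),(344,230),(331,276),(247,264)])]:
    im=ctrl.get_image(c)
    P=ray(im,corn,79)[:,:2];print(c,'corners',P.round(),'centre',P.mean(0).round(1),'sides',np.linalg.norm(P-np.roll(P,1,0),axis=1).round())
    e=P-np.roll(P,1,0);print('edge ang',(np.degrees(np.arctan2(e[:,1],e[:,0]))%90).round(1))
    m=yellow(im);ys,xs=np.nonzero(m);q=ray(im,np.c_[xs,ys],43)[:,:2]
    k=(abs(q-P.mean(0))<110).all(1);q=q[k];print(len(q))
    # handle part: farther +y
    q2=q[q[:,1]>-65];c0=q2.mean(0);vx,vy,x0,y0=cv2.fitLine(q2.astype(np.float32),cv2.DIST_HUBER,0,.01,.01).ravel();print('handle centre',c0.round(1),'yaw',np.degrees(np.arctan2(vy,vx)).round(1))
E
```

```text
top corners [[ 672.  -15.]
 [ 671. -161.]
 [ 521. -158.]
 [ 521.  -18.]] centre [596.1 -88.2] sides [151. 145. 150. 140.]
edge ang [ 1.  89.5 89.1  0.2]
499
handle centre [626.1 -39. ] yaw 61.0
side corners [[ 670. -155.]
 [ 522. -162.]
 [ 517.  -14.]
 [ 664.  -10.]] centre [593.4 -85.5] sides [145. 148. 147. 147.]
edge ang [2.1 2.5 2.  1.6]
268
handle centre [614.1 -62.2] yaw 8.9
```

```bash
python3 - <<'E'
from h import *
print(goal([621,-49,270],R.from_euler('xyz',[np.pi,0,np.radians(-25)])))
E
```

```text
(array([-39.86, -56.99,  -7.63]), array([ -0. ,  -0. , -45.7]))
```

```bash
python3 -m creep '[{"hand":0.6,"travel":[0,-3,-5],"angular":[0,0,0]},{"hand":0.6,"travel":[-3,-6,-7.6],"angular":[0,0,-5]},{"hand":0.6,"travel":[-40,-57,-7.6],"angular":[0,0,-45.7]},{"hand":0.6,"travel":[-40,-57,-7.6],"angular":[0,0,-45.7]},{"hand":0.6,"travel":[-40,-57,-7.6],"angular":[0,0,-45.7]},{"hand":0.6,"travel":[-40,-57,-7.6],"angular":[0,0,-45.7]},{"hand":0.6,"travel":[-40,-57,-7.6],"angular":[0,0,-45.7]},{"hand":0.6,"travel":[-40,-57,-7.6],"angular":[0,0,-45.7]},{"hand":0.6,"travel":[-40,-57,-7.6],"angular":[0,0,-45.7]},{"hand":0.6,"travel":[-40,-57,-7.6],"angular":[0,0,-45.7]},{"hand":0.6,"travel":[-40,-57,-7.6],"angular":[0,0,-45.7]},{"hand":0.6,"travel":[-40,-57,-7.6],"angular":[0,0,-45.7]},{"hand":0.6,"travel":[-40,-57,-7.6],"angular":[0,0,-45.7]},{"hand":0.6,"travel":[-40,-57,-7.6],"angular":[0,0,-45.7]},{"hand":0.6,"travel":[-40,-57,-7.6],"angular":[0,0,-45.7]},{"hand":0.6,"travel":[-40,-57,-7.6],"angular":[0,0,-45.7]},{"hand":0.6,"travel":[-40,-57,-7.6],"angular":[0,0,-45.7]},{"hand":0.6,"travel":[-40,-57,-7.6],"angular":[0,0,-45.7]}]'
python3 - <<'E'
from h import *
s=ctrl.read_state();print(s['qpos'],s['width'],s['eef_pos'])
im=ctrl.get_image('wrist');cv2.imwrite('pics/w1.png',im['frame'][:,:,::-1]);print(im['origin'])
for t in ['brush_mid','brush_handle_end','brush_head_end','brush','cutout']:
    print(t,[(np.round(d['at']).tolist(),round(d['confidence'],2)) for d in ctrl.spot_point('wrist',t)][:3])
m=yellow(im);ys,xs=np.nonzero(m);q=ray(im,np.c_[xs,ys],45)[:,:2]
q2=q[(q[:,1]>-70)];print(len(q2))
r=cv2.minAreaRect(q2.astype(np.float32));print(r)
vx,vy,x0,y0=cv2.fitLine(q2.astype(np.float32),cv2.DIST_HUBER,0,.01,.01).ravel();print(x0,y0,'yaw',np.degrees(np.arctan2(vy,vx)))
E
```

```text
clock: 3.0
eef_pos: [620.0, -49.4, 269.6]
tool_rot: [3.14, 0.0, -0.438]
force: [0.3, -1.0, -1.3]
width: 51.3
[ 0.19330308  0.52797941 -0.26196347  1.49362382  0.1455598   1.1397688
 -0.53393362] 51.25843108066277 [620.01526331 -49.40217159 269.61401019]
[655.20449658  26.46253383 449.31369947]
brush_mid [([605.0, -77.0, 39.0], 0.74)]
brush_handle_end [([759.0, -379.0, 4.0], 0.59)]
brush_head_end [([608.0, -554.0, -3.0], 0.84), ([564.0, -183.0, 25.0], 0.73)]
brush [([603.0, -80.0, 28.0], 0.6)]
cutout []
533
((623.3803100585938, -42.42599868774414), (67.7457275390625, 18.901775360107422), 64.48170471191406)
623.9685 -43.72013 yaw 59.89558
```

View pics/w1.png

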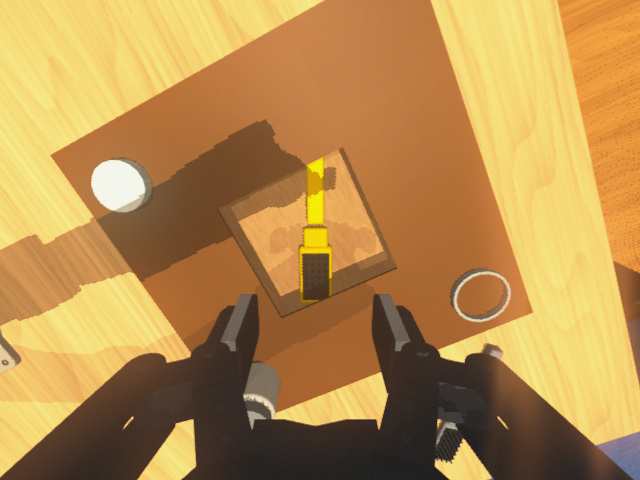

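The wrist view confirms that the tool is lined up with the brush. The handle runs up from (316,228) to (316,160), the head is at (316,275), and the cut-out corners are near (218,210), (343,148), (396,268) and (281,317). I'll descend onto the handle about 35 mm from the middle.

```bash
python3 - <<'E'
from h import *
im=ctrl.get_image('wrist')
P=ray(im,[(218,210),(343,148),(396,268),(281,317)],79)[:,:2];print(P.round(),P.mean(0));print('neck',ray(im,(316,227),40),'end visible',ray(im,(316,160),45))
print(goal([620.5,-47,30],R.from_euler('xyz',[np.pi,0,np.radians(-25.5)])))
E
```

```text
[[ 521.  -13.]
 [ 670.  -11.]
 [ 671. -159.]
 [ 523. -160.]] [596.2467098 -85.6244491]
neck [[604.11156746 -86.23345235  40.        ]] end visible [[638.20126446 -13.14727531  45.        ]]
(array([-0.06, -0.12, 23.99]), array([ 0. , -0. ,  0.4]))
```

```bash
python3 -m creep '[{"hand":0.5,"travel":[0,-0.1,4],"angular":[0,0,0.4]},{"hand":0.5,"travel":[0,-0.1,8],"angular":[0,0,0.4]},{"hand":0.5,"travel":[0,-0.1,12],"angular":[0,0,0.4]},{"hand":0.5,"travel":[0,-0.1,16],"angular":[0,0,0.4]},{"hand":0.5,"travel":[0,-0.1,18],"angular":[0,0,0.4]},{"hand":0.5,"travel":[0,-0.1,19.5],"angular":[0,0,0.4]},{"hand":0.5,"travel":[0,-0.1,21],"angular":[0,0,0.4]},{"hand":0.5,"travel":[0,-0.1,22],"angular":[0,0,0.4]},{"hand":0.5,"travel":[0,-0.1,23],"angular":[0,0,0.4]},{"hand":0.5,"travel":[0,-0.1,23.6],"angular":[0,0,0.4]},{"hand":0.5,"travel":[0,-0.1,23.9],"angular":[0,0,0.4]},{"hand":0.5,"travel":[0,-0.1,23.9],"angular":[0,0,0.4]}]'
python3 - <<'E'
from h import *
for c in ['wrist','side']:
    im=ctrl.get_image(c);cv2.imwrite(f'pics/{c}2.png',im['frame'][:,:,::-1])
a=cv2.imread('pics/wrist2.png');b=cv2.imread('pics/side2.png');cv2.imwrite('pics/c2.png',np.hstack([cv2.resize(a,(400,300)),cv2.resize(b[80:380,140:540],(400,300))]))
E
```

```text
clock: 4.55
eef_pos: [621.0, -47.4, 30.9]
tool_rot: [3.142, -0.0, -0.444]
force: [-0.6, 0.5, -0.4]
width: 43.1
```

View pics/c2.png

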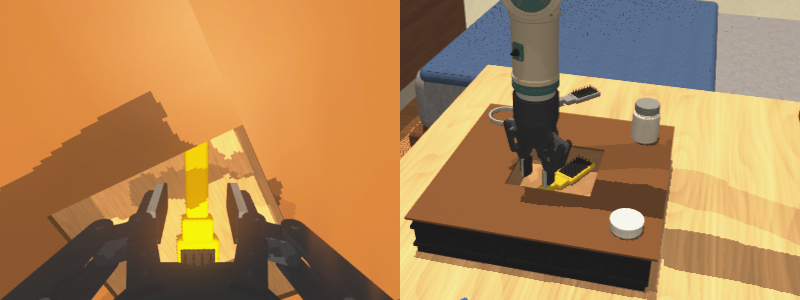

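The left half (wrist) shows the fingers straddling the handle at column 197, centred, inside the cut-out. The right half (side) agrees, and the bystanders are untouched. Closing.

```bash
python3 -m creep '[{"hand":0,"travel":[0,0,0],"angular":[0,0,0]},{"hand":0,"travel":[0,0,0],"angular":[0,0,0]},{"hand":0,"travel":[0,0,0],"angular":[0,0,0]},{"hand":0,"travel":[0,0,0],"angular":[0,0,0]},{"hand":0,"travel":[0,0,0],"angular":[0,0,0]},{"hand":0,"travel":[0,0,0],"angular":[0,0,0]},{"hand":0,"travel":[0,0,0],"angular":[0,0,0]},{"hand":0,"travel":[0,0,0],"angular":[0,0,0]}]'
```

```text
clock: 5.45
eef_pos: [621.4, -47.4, 31.4]
tool_rot: [-3.141, -0.001, -0.444]
force: [-1.3, 0.1, -0.5]
width: 0.2
```

The fingers shut on nothing (0.2 mm), so I'll look before going on.

```bash
python3 - <<'E'
from h import *
L=[]
for c,cr in [('wrist',None),('side',(150,350,200,420)),('top',None)]:
    im=ctrl.get_image(c);f=im['frame'][:,:,::-1]
    if c=='side': f=f[170:320,220,:] if 0 else f[170:335,220:440]
    if c=='top': f=f[170:290,240:400]
    L.append(cv2.resize(f,(400,300)))
    print(c,[(np.round(d['at']).tolist(),round(d['confidence'],2)) for t in ['brush_mid','brush_head_end'] for d in ctrl.spot_point(c,t)])
cv2.imwrite('pics/c3.png',np.vstack([np.hstack(L[:2]),np.hstack([L[2],L[2]*0])]))
E
```

```text
wrist []
side [([609.0, -80.0, 37.0], 0.97), ([587.0, 284.0, 11.0], 0.97), ([687.0, -467.0, 9.0], 0.66), ([560.0, -185.0, 30.0], 0.72), ([615.0, -557.0, 5.0], 0.61)]
top [([690.0, -470.0, 13.0], 0.93), ([591.0, 282.0, 7.0], 0.72), ([502.0, 357.0, 2.0], 0.93), ([611.0, -554.0, 3.0], 0.83)]
```

View pics/c3.png

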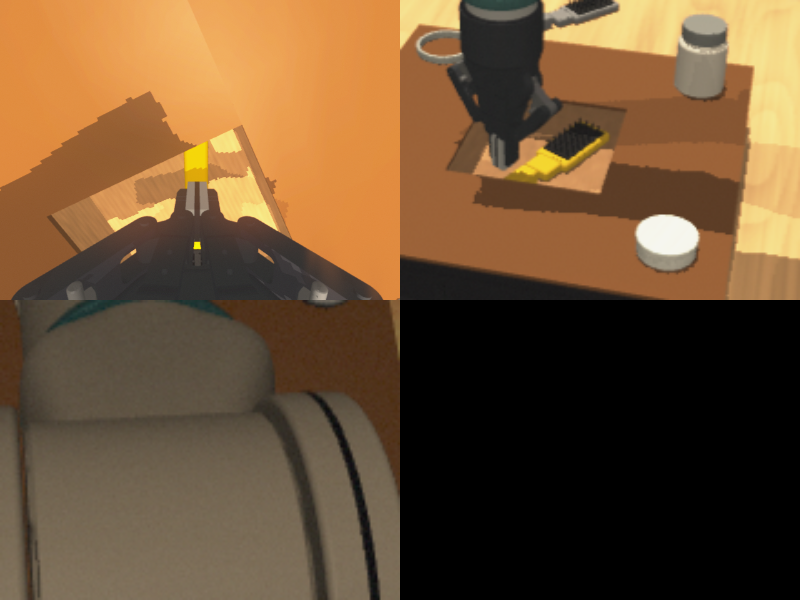

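```bash
python3 - <<'E'
from h import *
im=ctrl.get_image('side');s=ctrl.read_state();p=s['eef_pos'];print(p,s['force'])
for z in (31,45,50,60): print(z,proj(im,[p[0],p[1],z]).round(1))
a=im['frame'][225:285,240:330,::-1];cv2.imwrite('pics/s4.png',cv2.resize(a,(720,480),interpolation=cv2.INTER_CUBIC))
E
```

```text
[621.40196705 -47.41053133  31.38595785] [-0.40498376 -0.16703902 -0.22606794]
31 [[277.5 277.3]]
45 [[277.3 271.1]]
50 [[277.3 268.9]]
60 [[277.2 264.4]]
```

View pics/s4.png

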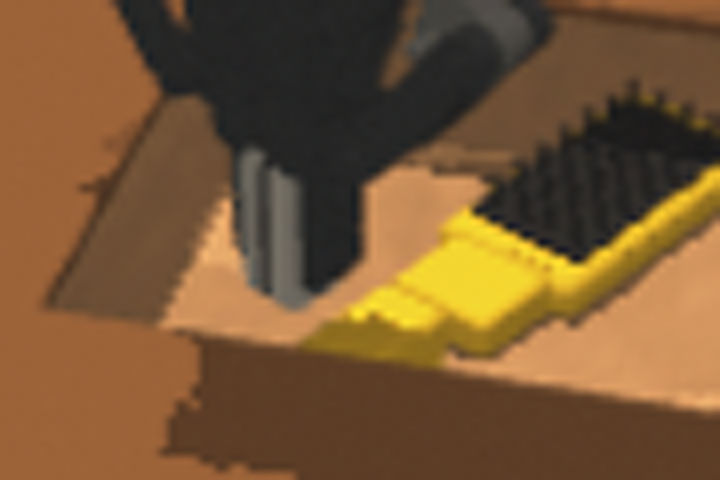

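```bash
python3 - <<'E'
from h import *
im=ctrl.get_image('side')
for z in (193,206,223): print(z,proj(im,[214.6,-612.8,z]).round(1))
w=ctrl.get_image('wrist');p=ctrl.read_state()['eef_pos']
for z in (31,45,62): print(z,proj(w,[p[0],p[1],z]).round(1))
print(w['origin'],w['orientation'])
E
```

```text
193 [[509.4 108.5]]
206 [[510.6 103.2]]
223 [[512.3  96.1]]
31 [[315.4 275.8]]
45 [[315.5 287.1]]
62 [[315.6 303.2]]
[656.6873386   28.01003871 211.23240976] [ 2.81693313e+00 -1.71635196e-03 -4.44190717e-01]
```

```bash
python3 - <<'E'
from h import *
im=ctrl.get_image('side');w=ctrl.get_image('wrist');p=ctrl.read_state()['eef_pos']
cv2.imwrite('pics/w5.png',cv2.resize(w['frame'][250:370,240:400,::-1],(800,600),interpolation=cv2.INTER_CUBIC))
for k in (0,11):
  for z in (31,40,50,60): print(k,z,proj(im,[p[0]+.43*k,p[1]+.9*k,z]).round(1),proj(w,[p[0]+.43*k,p[1]+.9*k,z]).round(1))
E
```

```text
0 31 [[277.5 277.3]] [[315.4 275.8]]
0 40 [[277.4 273.3]] [[315.4 282.9]]
0 50 [[277.3 268.9]] [[315.5 291.6]]
0 60 [[277.2 264.4]] [[315.5 301.2]]
11 31 [[273.4 280.1]] [[315.4 257.7]]
11 40 [[273.3 276.2]] [[315.5 264. ]]
11 50 [[273.2 271.7]] [[315.5 271.8]]
11 60 [[273.1 267.2]] [[315.6 280.5]]
```

View pics/w5.png

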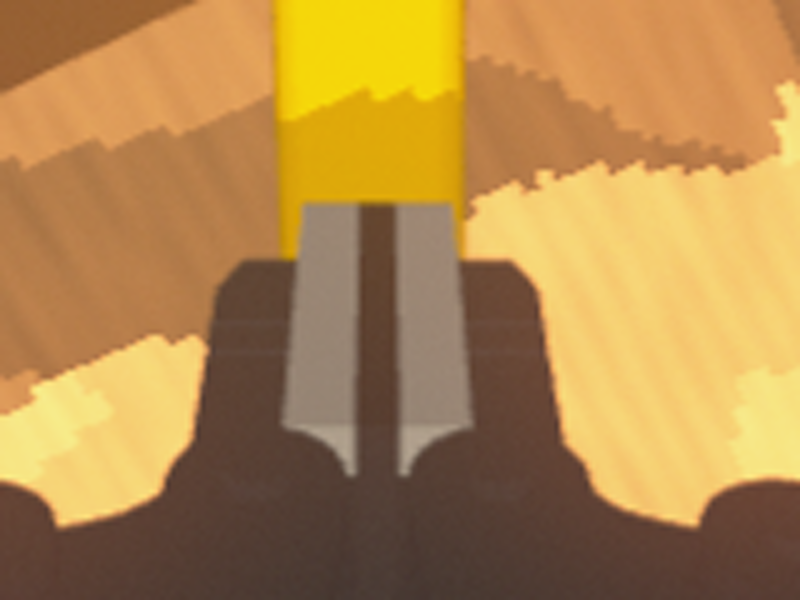

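The crops show the shut fingertips about 35 mm higher than the reported TCP. The tip edge is at wrist (315,291) and side (276,263), and both views put it at z ≈ 68. The handle lies untouched and centred below. I'll open and go down by that amount in steps, watching the force.

```bash
python3 -m creep '[{"hand":0.5,"travel":[0,0,0],"angular":[0,0,0]},{"hand":0.5,"travel":[0,0,0],"angular":[0,0,0]},{"hand":0.5,"travel":[0,0,0],"angular":[0,0,0]},{"hand":0.5,"travel":[0,0,0],"angular":[0,0,0]},{"hand":0.5,"travel":[0,0,0.7],"angular":[0,0,0]},{"hand":0.5,"travel":[0,0,1.4],"angular":[0,0,0]},{"hand":0.5,"travel":[0,0,2.1],"angular":[0,0,0]},{"hand":0.5,"travel":[0,0,2.6],"angular":[0,0,0]},{"hand":0.5,"travel":[0,0,2.8],"angular":[0,0,0]},{"hand":0.5,"travel":[0,0,2.8],"angular":[0,0,0]}]'
python3 - <<'E'
from h import *
w=ctrl.get_image('wrist');s=ctrl.get_image('side')
cv2.imwrite('pics/c6.png',np.hstack([cv2.resize(w['frame'][180:420,160:480,::-1],(400,300)),cv2.resize(s['frame'][205:295,230:350,::-1],(400,300),interpolation=cv2.INTER_CUBIC)]))
E
```

```text
clock: 7.15
eef_pos: [621.1, -47.4, 2.9]
tool_rot: [3.142, -0.0, -0.444]
force: [0.8, -0.7, 0.3]
width: 42.5
```

View pics/c6.png

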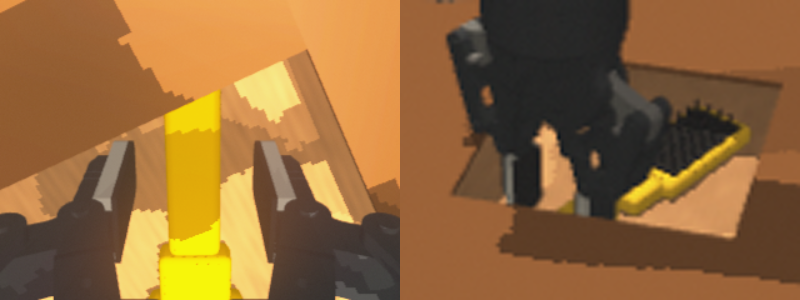

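The pads now stand on both sides of the handle, clear of the cut-out's walls, and there is no contact force. I'll go down 1 cm more and close.

```bash
python3 -m creep '[{"hand":0.5,"travel":[0,0,0.4],"angular":[0,0,0]},{"hand":0.5,"travel":[0,0,0.8],"angular":[0,0,0]},{"hand":0.5,"travel":[0,0,1.0],"angular":[0,0,0]},{"hand":0.5,"travel":[0,0,1.0],"angular":[0,0,0]},{"hand":0,"travel":[0,0,1.0],"angular":[0,0,0]},{"hand":0,"travel":[0,0,1.0],"angular":[0,0,0]},{"hand":0,"travel":[0,0,1.0],"angular":[0,0,0]},{"hand":0,"travel":[0,0,1.0],"angular":[0,0,0]},{"hand":0,"travel":[0,0,1.0],"angular":[0,0,0]},{"hand":0,"travel":[0,0,1.0],"angular":[0,0,0]}]'
```

```text
clock: 8.25
eef_pos: [621.8, -47.4, -6.4]
tool_rot: [-3.141, -0.002, -0.444]
force: [0.1, -0.4, 5.0]
width: 18.3
```

Gripped: the width is 18.3 mm against a 20 mm handle. I'll lift 7 mm and slide it head-ward (+tool y).

```bash
python3 -m creep '[{"hand":0,"travel":[0,0,-0.4],"angular":[0,0,0]},{"hand":0,"travel":[0,0,-0.8],"angular":[0,0,0]},{"hand":0,"travel":[0,1,-0.8],"angular":[0,0,0]},{"hand":0,"travel":[0,2,-0.8],"angular":[0,0,0]},{"hand":0,"travel":[0,3,-0.8],"angular":[0,0,0]},{"hand":0,"travel":[0,4,-0.8],"angular":[0,0,0]},{"hand":0,"travel":[0,5,-0.8],"angular":[0,0,0]},{"hand":0,"travel":[0,5.8,-0.8],"angular":[0,0,0]},{"hand":0,"travel":[0,5.8,-0.8],"angular":[0,0,0]}]'
python3 - <<'E'
from h import *
w=ctrl.get_image('wrist');s=ctrl.get_image('side');print(ctrl.read_state()['qpos'].round(2))
cv2.imwrite('pics/c7.png',np.hstack([cv2.resize(w['frame'][:,:,::-1],(400,300)),cv2.resize(s['frame'][160:310,190:390,::-1],(400,300),interpolation=cv2.INTER_CUBIC)]))
E
```

```text
clock: 9.15
eef_pos: [596.0, -101.9, 1.5]
tool_rot: [3.141, -0.001, -0.447]
force: [-0.8, -0.5, -1.2]
width: 18.7
[ 0.24  0.83 -0.19  1.78  0.27  0.56 -0.57]
```

View pics/c7.png

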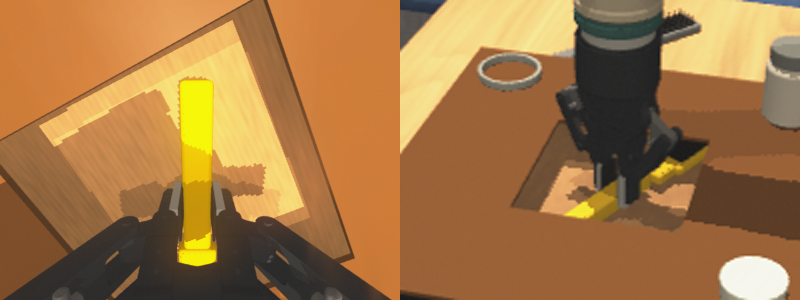

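The handle's end, at (197,80) in the wrist half, is now well inside the cut-out. Now the first tilt, handle up: +rx while rising.

```bash
python3 -m creep '[{"hand":0,"travel":[0,-0.1,-0.5],"angular":[2.5,0,0]},{"hand":0,"travel":[0,-0.15,-1.1],"angular":[5,0,0]},{"hand":0,"travel":[0,-0.25,-1.6],"angular":[7.5,0,0]},{"hand":0,"travel":[0,-0.35,-2.15],"angular":[10,0,0]},{"hand":0,"travel":[0,-0.8,-2.7],"angular":[12,0,0]},{"hand":0,"travel":[0,-1.3,-3.2],"angular":[14,0,0]},{"hand":0,"travel":[0,-1.75,-3.75],"angular":[16,0,0]},{"hand":0,"travel":[0,-1.75,-3.75],"angular":[16,0,0]}]'
python3 - <<'E'
from h import *
w=ctrl.get_image('wrist');s=ctrl.get_image('side');print(ctrl.read_state()['qpos'].round(2))
cv2.imwrite('pics/c8.png',np.hstack([cv2.resize(w['frame'][:,:,::-1],(400,300)),cv2.resize(s['frame'][160:310,190:390,::-1],(400,300),interpolation=cv2.INTER_CUBIC)]))
E
```

```text
clock: 10.05
eef_pos: [604.7, -84.5, 39.4]
tool_rot: [-2.861, -0.002, -0.446]
force: [-0.3, 0.6, -0.1]
width: 18.5
[ 0.56  0.81 -0.48  1.82  0.14  0.51 -0.34]
```

View pics/c8.png

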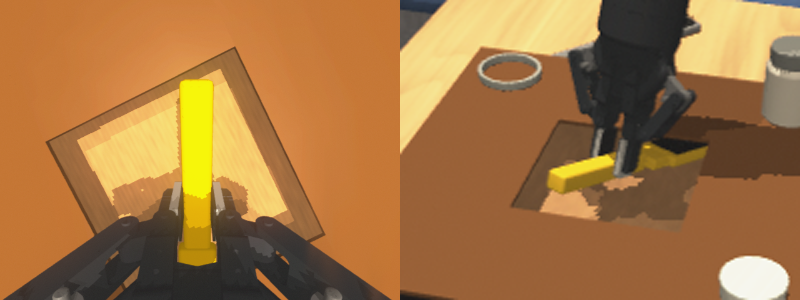

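The brush follows rigidly: the handle's end stands above the panel in the open cut-out and there is no contact force. Now I draw it along its axis while tilting further.

```bash
python3 -m creep '[{"hand":0,"travel":[0,-0.8,0.05],"angular":[0.7,0,0]},{"hand":0,"travel":[0,-1.6,0.1],"angular":[1.4,0,0]},{"hand":0,"travel":[0,-2.5,0.1],"angular":[2,0,0]},{"hand":0,"travel":[0,-3.2,-0.3],"angular":[4.3,0,0]},{"hand":0,"travel":[0,-3.9,-0.7],"angular":[6.6,0,0]},{"hand":0,"travel":[0,-4.6,-1.2],"angular":[9,0,0]},{"hand":0,"travel":[0,-5.1,-1.7],"angular":[11.4,0,0]},{"hand":0,"travel":[0,-5.6,-2.2],"angular":[13.7,0,0]},{"hand":0,"travel":[0,-6.1,-2.7],"angular":[16,0,0]},{"hand":0,"travel":[0,-6.5,-3.2],"angular":[18,0,0]},{"hand":0,"travel":[0,-7,-3.7],"angular":[20,0,0]},{"hand":0,"travel":[0,-7.4,-4.1],"angular":[22,0,0]},{"hand":0,"travel":[0,-7.4,-4.1],"angular":[22,0,0]}]'
python3 - <<'E'
from h import *
w=ctrl.get_image('wrist');s=ctrl.get_image('side');print(ctrl.read_state()['qpos'].round(2))
cv2.imwrite('pics/c9.png',np.hstack([cv2.resize(w['frame'][:,:,::-1],(400,300)),cv2.resize(s['frame'][100:310,150:430,::-1],(400,300),interpolation=cv2.INTER_CUBIC)]))
E
```

```text
clock: 11.45
eef_pos: [630.2, -30.3, 98.6]
tool_rot: [-2.477, -0.001, -0.446]
force: [-0.4, -0.0, -1.5]
width: 18.1
[ 0.89  0.94 -0.86  1.83 -0.    0.49 -0.12]
```

View pics/c9.png

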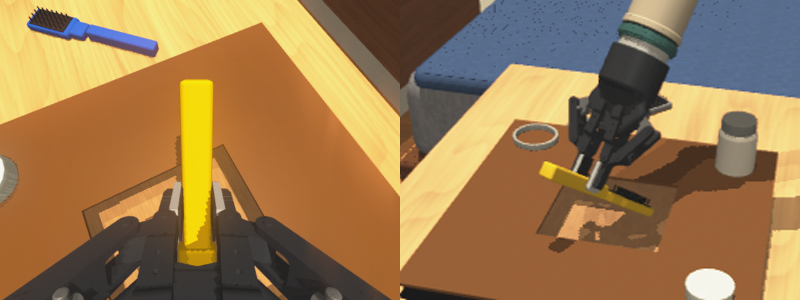

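The handle is well above the panel and only the head is still passing the cut-out; jar, tin and bracelet are untouched. I draw 12 cm along the brush axis, then go straight up.

```bash
python3 -m creep '[{"hand":0,"travel":[0,-1,0],"angular":[0,0,0]},{"hand":0,"travel":[0,-2.5,0],"angular":[0,0,0]},{"hand":0,"travel":[0,-4,0],"angular":[0,0,0]},{"hand":0,"travel":[0,-5.5,0],"angular":[0,0,0]},{"hand":0,"travel":[0,-7,0],"angular":[0,0,0]},{"hand":0,"travel":[0,-8.5,0],"angular":[0,0,0]},{"hand":0,"travel":[0,-10,0],"angular":[0,0,0]},{"hand":0,"travel":[0,-11,0],"angular":[0,0,0]},{"hand":0,"travel":[0,-12,0],"angular":[0,0,0]},{"hand":0,"travel":[0,-12,0],"angular":[0,0,0]}]'
python3 -c "
from h import *
print(ctrl.read_state()['qpos'].round(2))"
```

```text
clock: 12.55
eef_pos: [671.4, 57.5, 174.1]
tool_rot: [-2.477, -0.003, -0.443]
force: [-0.6, 1.0, -0.9]
width: 18.6
[ 0.73  0.82 -0.87  1.77 -0.07  0.53 -0.26]
```

```bash
python3 -m creep '[{"hand":0,"travel":[0,-0.6,-0.8],"angular":[0,0,0]},{"hand":0,"travel":[0,-1.8,-2.3],"angular":[0,0,0]},{"hand":0,"travel":[0,-3.1,-4],"angular":[0,0,0]},{"hand":0,"travel":[0,-4.3,-5.5],"angular":[0,0,0]},{"hand":0,"travel":[0,-5.5,-7.1],"angular":[0,0,0]},{"hand":0,"travel":[0,-4.3,-8.1],"angular":[0,0,0]},{"hand":0,"travel":[0,-2.9,-9.1],"angular":[0,0,0]},{"hand":0,"travel":[0,-1.5,-10.2],"angular":[0,0,0]},{"hand":0,"travel":[0,-0.3,-11.2],"angular":[0,0,0]},{"hand":0,"travel":[0,0.5,-11.8],"angular":[0,0,0]},{"hand":0,"travel":[0,0.8,-12],"angular":[0,0,0]},{"hand":0,"travel":[0,0.8,-12],"angular":[0,0,0]},{"hand":0,"travel":[0,0.8,-12],"angular":[0,0,0]},{"hand":0,"travel":[0,0.8,-12],"angular":[0,0,0]},{"hand":0,"travel":[0,0.8,-12],"angular":[0,0,0]}]'
python3 - <<'E'
from h import *
s=ctrl.get_image('side');t=ctrl.get_image('top');st=ctrl.read_state();print(st['qpos'].round(2),abs(st['qd']).max())
for c in ['side','top','wrist']:
    if c=='wrist': ctrl.get_image(c)
    for n in ['brush_mid','brush_handle_end','brush_head_end','jar','tin','bracelet']: print(c,n,[(np.round(d['at']).tolist(),round(d['confidence'],2)) for d in ctrl.spot_point(c,n)])
cv2.imwrite('pics/c10.png',np.hstack([cv2.resize(t['frame'][:,:,::-1],(400,300)),cv2.resize(s['frame'][:360,100:580,::-1],(400,300))]))
E
```

```text
clock: 14.05
eef_pos: [636.8, -14.1, 263.8]
tool_rot: [-2.477, -0.003, -0.442]
force: [-0.3, 0.2, -1.2]
width: 18.3
[ 0.92  0.71 -0.95  1.71 -0.12  0.76 -0.2 ] 0.0026068251769579675
side brush_mid [([610.0, -63.0, 280.0], 0.78), ([687.0, -470.0, 8.0], 0.77), ([584.0, 281.0, 9.0], 0.57)]
side brush_handle_end [([655.0, 25.0, 336.0], 0.78), ([664.0, 200.0, 1.0], 0.72), ([760.0, -379.0, -2.0], 0.63)]
side brush_head_end [([611.0, -555.0, 1.0], 0.83), ([579.0, -141.0, 201.0], 0.78)]
side jar [([453.0, -232.0, 79.0], 0.64)]
side tin [([452.0, 48.0, 81.0], 0.66)]
side bracelet [([749.0, -234.0, 80.0], 0.55)]
top brush_mid [([586.0, 280.0, 6.0], 0.94)]
top brush_handle_end [([654.0, 28.0, 338.0], 0.84), ([667.0, 201.0, 3.0], 0.74)]
top brush_head_end [([502.0, 357.0, 2.0], 0.7)]
top jar [([452.0, -229.0, 77.0], 0.9), ([615.0, -58.0, 268.0], 0.48), ([600.0, -85.0, -1.0], 0.35)]
top tin [([445.0, 48.0, 77.0], 0.82)]
top bracelet []
wrist brush_mid [([587.0, 284.0, 13.0], 0.67), ([612.0, -62.0, 277.0], 0.65)]
wrist brush_handle_end [([650.0, 22.0, 340.0], 0.7), ([666.0, 199.0, -1.0], 0.61)]
wrist brush_head_end [([500.0, 357.0, -1.0], 0.62)]
wrist jar []
wrist tin [([445.0, 54.0, 80.0], 0.84)]
wrist bracelet []
```

View pics/c10.png

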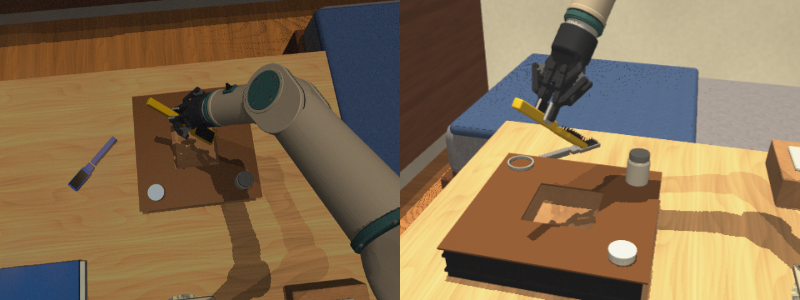

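The brush's lowest end is at z ≈ 200, which is about 120 mm above the panel. It is over the crate and held at rest, and the bystanders have not moved.

```bash
python3 -c "
from cell import ctrl
print(ctrl.finish_job())"
```

```text
the job is handed in; nothing more can be done
None
```

The brush is out and the job is handed in. I gripped it by the handle through the cut-out and slid it towards its head under the panel. Then I tilted it handle-up to about 38° and drew it out along its axis, finishing at rest above the crate.

**Last checks:**
- **Grip:** the fingers read 18.3 mm on the 20 mm handle, and the arm was at rest.
- **Height:** the side view put the brush's lowest end at z ≈ 201 mm, about 120 mm above the panel. Only the side camera could see that end.
- **Forces:** readings after each move showed 5 N when the tips touched the floor during the grip, and under 2 N while tilting and drawing it out.
- **Bystanders:** jar and tin were within a few millimetres of their first positions in the side and top views. The bracelet matched in the side view only; the top and wrist cameras did not report it at the end.
- **Time:** the clock read 14 s at the last move.

**One disagreement:** the first close missed. In the pictures the fingertips stood about 35 mm higher than the reported TCP, so I corrected for that by sight. The first close shut on nothing above the handle and touched nothing.

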